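# Advance the injector one screw pitch with the hand wheel

### The arm

A 7-joint arm with a two-finger parallel gripper is mounted at the origin on a cart in front of the work surface, level with it; the furniture and walls round the work are solid. World frame = base frame: x ahead of the robot, y to its left, z up, the work surface at z = 0. Lengths are in m, angles in rad, forces in N, time in s.
With the tool pointing down it reaches from about 0.35 to 0.9 m from the base axis. Payload 7.2 kg.
Tool frame: the origin (TCP) lies at the very end of the fingers, on their centre line; the grasp point (between the pads) lies 19 mm behind it (arm.grasp_offset is the y of the grasp point in the tool frame, in m); y points along the fingers, z is the direction in which the jaws open and shut, and the axes are right-handed (so a half turn about y gives the same grasp; the last joint's range is limited). The gripper opens to 88 mm and grips with 3 to 60 N. Pads are 20 mm wide; open, the fingers measure 115 mm over their backs; the gripper's body (75 mm by 178 mm) begins 61 mm behind the grasp point.
Start: joints at [-1.264, 0.411, -0.013, 1.596, 0.006, 1.134, -0.082], TCP at [0.229, 0.582, 0.223] pointing down, gripper open.
Joint ranges: [-2.95, 2.95], [-0.29, 1.99], [-1.47, 1.44], [0.14, 2.54], [-1.03, 4.17], [0.13, 1.85], [-2.86, 2.86]. Speed limits (rad/s): [2.39, 2.39, 3.01, 3.01, 3.14, 3.14, 3.14].

### API

Orientations are given as a rotation vector (axis times angle).
In Python, from rig import arm, eyes gives the robot as it stands. The module is installed in compiled form; this text tells all that it offers.
- The arm moves only by the tool apply_moves, never from a script. Its argument "plan" is a list that holds one entry, the list of rows, each a list of 7 numbers: the shift along the tool's x, y, z in cm, then the turn, a rotation vector about the tool's x, y, z in degrees, then the opening, from 0 (shut) to 1 (fully open). In form: [[[tx, ty, tz, ax, ay, az, fingers], ...]]. A call has 1 to 10 rows; each row shifts and turns the commanded pose from where the row before left it, along the tool's axes as they then stand; what a row does not reach is not made up. A row lasts 1/8 s, in which the tool goes at most 62.5 mm and 10.7 degrees, less where a joint would pass 70% of its speed; a pose out of reach is approached as far as the arm can. A call is refused whole if a number of a shift passes 6.25 or a number of a turn 10.7, either way. A call with a gripper value outside its range is refused whole. The fingers move at their own pace and stop on an object; "grip_force" is the grip in N (left out, the last holds). Time passes only in rows, so rows that do not move let the fingers close. It gives the time, the measured TCP pose, the force and the opening at its end, in the units of the state.
- arm.observe(): the state, without advancing time (a new reading comes with each control period).
- eyes.camera(name): name is "scene" or "top" or "wrist"; returns a dict with "color" (400x640x3 uint8, red, green, blue), "mtx" (3x3 intrinsics, pixels), "T" (4x4, takes a point from camera to world coordinates). Camera axes: x right, y down, z forward; pixel columns grow to the right and rows downward; lengths in m; the calibration is good to about 2 mm. A picture is of the moment at which its call begins. There is no depth.
- arm.sign_off(): hands the job in, once; it reports no verdict.
The state is a dict: "time_s": time; "q": joint angles; "joint_velocities": joint speeds; "joint_torque": joint torques, N m; "tcp_pos": TCP position; "eef_rot": TCP orientation; "contact_force": force on the tool from outside, world axes, zero at the start; "torque": the same for the moment, N m; "width": finger opening in m.
Only numpy, scipy, OpenCV 4.12 (cv2) and the standard library are available. Lean on these libraries where they do the work, as an engineer would, in place of code of your own. Each camera call takes 0.05 s, during which the arm holds its last target. There are 200 camera calls.

### The job

Advance the injector clamped on the feed slide by one screw pitch: with the fingertips or the outside of the fingers, push the upright handle of the level hand wheel clockwise (seen from above) through exactly one full turn, so that the handle stands again where it started, within about a finger's half width, and then draw back. Only push the handle: do not grip it or strain it, do not push the slide or the injector itself, do not wind on past the one turn, and leave the loose things beside the fixture alone.

Things in the scene. Friction and masses are not known exactly. Their poses are not given: they have to be found in the camera images.
- feed_fixture: steel-and-grey feed fixture, fixed to the worktop. Origin on the worktop straight below the wheel's shaft. Base plate 100 mm wide (its x from -50 to 50), its y from -75 to 330 mm, 14 mm thick; gear housing under the wheel 72 x 84 mm, 70 mm high; the slide with the injector runs along its +y, nothing there higher than 95 mm; end block at y 306 to 322 mm, 56 mm high. Its z axis is up
- feed_wheel (a joint): angle of the level steel hand wheel (rad), growing clockwise seen from above; at 0 the handle lies from the shaft towards the fixture's -x, at pi/2 towards its +y. It starts somewhere between 0 and 5.5; stops at -0.25 and 12.2. It stays where it is left; friction about 2 N at the handle, light drag
- wheel_axis (a point): point on the wheel's vertical shaft at the height of the rim's middle, 106 mm above the worktop. Wheel rim 150 mm across, rim bar 14 mm thick, its top 113 mm above the worktop; three spokes; hub 36 mm across with its nut reaching 122 mm
- wheel_handle (a point): middle of the wheel's upright black handle, 68 mm from the shaft, 143.5 mm above the worktop; it goes round with the wheel. Round barrel 18 to 23 mm thick, from 118 to 170 mm above the worktop, turning freely on its own pin; below it sits a steel boss 25 mm across up to 116 mm
- wheel_grip: the same black handle barrel; origin at the middle of its lower end, 117.5 mm above the worktop; its yaw means nothing
- feed_slide: aluminium slide, 84 x 110 x 26 mm, with the injector lying in its two saddles; origin at the middle of the block, 36 mm above the worktop. The screw moves it 20 mm along the fixture's +y for each clockwise turn of the wheel; it is 170 mm from the shaft when the wheel is at 0
- slide_mark (a point): middle of the slide block's top face, 49 mm above the worktop
- brass_filter: loose brass filter plug, 32 mm across, 34 mm high, beside the fixture; origin at the middle of its underside
- black_ring: loose black ring, 36 mm across, 12 mm high, beside the fixture; origin at the middle of its underside
- cap_cup_1: loose small open cup, 60 mm across, 43 mm high, standing beyond the wheel; origin at the middle of its underside

How it is judged:
On the way:
1. about half a turn done (slide 8 to 13 mm on), with the fingers pushing the handle (distance of slide_mark from where it was at the start of the episode between 0.008 and 0.013 m and contact force between the fingers and wheel_grip above 0.3 N), for 0.05 s.
At the end, for the whole second after the job is handed in: The wheel is one clockwise turn on from its start (slide advanced 20 mm, within 0.9 mm, which is 16 degrees of the wheel), the handle within 18 mm of where it started, the wheel at rest, the loose things within 20 mm of their places (distance of slide_mark from where it was at the start of the episode between 0.0191 and 0.0209 m and distance of wheel_handle from where it was at the start of the episode below 0.018 m and value of joint feed_wheel above 5.9 rad and velocity of joint feed_wheel between -0.05 and 0.05 rad/s and distance of each of brass_filter, black_ring, cap_cup_1 from where it was at the start of the episode below 0.02 m); the robot touches nothing.
It fails at once if the brass filter, the black ring or the cup is lifted, carried or knocked more than 20 mm from its place (distance of any of brass_filter, black_ring, cap_cup_1 from where it was at the start of the episode above 0.02 m).
It fails at once if the handle is gripped or strained (more than 30 N) (contact force between the fingers and wheel_grip above 30 N).
It fails at once if the slide or injector is pushed directly (more than 2 N) (contact force between any of the fingers, the arm and feed_slide above 2 N).
It fails at once if the wheel is wound well past the one turn (slide more than 22 mm on) (distance of slide_mark from where it was at the start of the episode above 0.022 m).
It also fails if it takes over 64 s, if anything falls off the work surface, if the arm or the gripper's body presses on something with over 40 N, if the wrist force passes 120 N, or if a joint passes its speed limit or range.

## Working session

There is one attempt and no reset: what is moved stays moved. The work goes in short steps, Python scripts to look and compute and a tool call to move; the robot and the scene stay as the last step left them, time stands still between calls to the robot, and variables do not carry over. Pictures are saved under pics/ and viewed, about 8 in all and at most 12, crops included, and the job is handed in when it is done.

Besides the shell and the picture viewer there is one more tool, called after ">>>" as name(argument=value, ...), one argument or row to a line, values as JSON. apply_moves: Moves the arm, as the interface text tells. Its arguments: {"type":"object","properties":{"plan":{"type":"array","items":{"type":"array","items":{"type":"array","items":{"type":"number"}}}},"grip_force":{"type":"number"}},"required":["plan"]}

```bash
mkdir -p pics
python3 - <<'E'
from rig import arm, eyes
import cv2, numpy as np
s=arm.observe(); print({k:np.round(v,3) for k,v in s.items()}, arm.grasp_offset)
for n in ["scene","top"]:
    c=eyes.camera(n); cv2.imwrite(f"pics/{n}0.png",c["color"][...,::-1]); np.savez(f"pics/{n}0.npz",**c); print(n,np.round(c["mtx"],1).tolist(),np.round(c["T"],3).tolist())
E
```

```text
{'time_s': np.float64(0.0), 'q': array([-1.264,  0.412, -0.013,  1.597,  0.006,  1.134, -0.082]), 'joint_velocities': array([-0.001,  0.   , -0.001, -0.001, -0.001,  0.   , -0.001]), 'joint_torque': array([ 0.0000e+00, -5.8796e+01,  6.4200e-01, -2.9106e+01, -5.4000e-02,
        1.8000e-02,  0.0000e+00]), 'tcp_pos': array([0.229, 0.581, 0.222]), 'eef_rot': array([-1.552,  0.294, -0.294]), 'contact_force': array([0.381, 0.123, 0.455]), 'torque': array([0.059, 0.034, 0.004]), 'width': np.float64(0.088)} -0.0187
scene [[460.1, 0.0, 317.9], [0.0, 460.1, 198.8], [0.0, 0.0, 1.0]] [[0.682, -0.375, 0.628, -0.025], [-0.731, -0.339, 0.591, -0.294], [-0.009, -0.863, -0.506, 0.547], [0.0, 0.0, 0.0, 1.0]]
top [[379.3, 0.0, 320.9], [0.0, 379.3, 197.8], [0.0, 0.0, 1.0]] [[-0.028, -0.995, 0.092, 0.446], [-0.999, 0.026, -0.025, 0.208], [0.023, -0.093, -0.995, 0.974], [0.0, 0.0, 0.0, 1.0]]
```

View pics/top0.png

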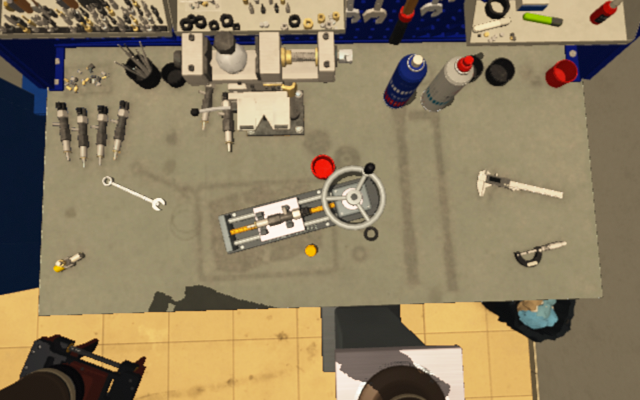

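View pics/scene0.png

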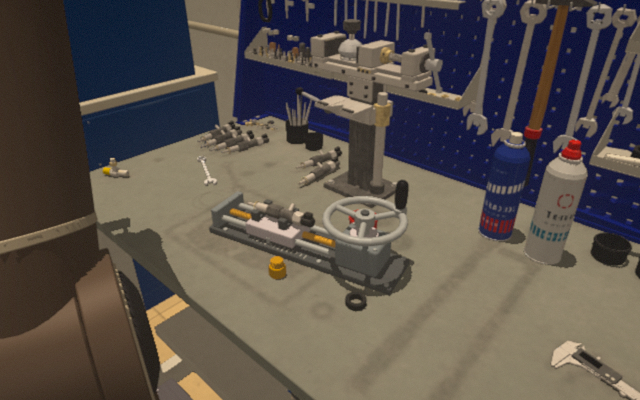

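The top view shows the wheel hub at about (353,198), the handle at about (369,168), the red cup at (323,167), the ring at (371,234) and the filter at (312,250). The fixture's +y runs left. In the scene view the handle is at about (402,194).

```bash
cat > h.py <<'E'
import numpy as np, cv2
def ray(c,u,v):
    d=c["T"][:3,:3]@np.linalg.solve(c["mtx"],[u,v,1.]); return c["T"][:3,3],d
def onz(c,u,v,z):
    o,d=ray(c,u,v); return o+d*(z-o[2])/d[2]
def tri(c1,p1,c2,p2):
    o1,d1=ray(c1,*p1);o2,d2=ray(c2,*p2)
    s=np.linalg.lstsq(np.c_[d1,-d2],o2-o1,rcond=None)[0]
    a,b=o1+s[0]*d1,o2+s[1]*d2; return (a+b)/2,np.linalg.norm(a-b)
def blobs(m,roi,amin=15):
    x0,y0,x1,y1=roi; k=np.zeros_like(m); k[y0:y1,x0:x1]=m[y0:y1,x0:x1]
    n,l,st,ce=cv2.connectedComponentsWithStats(k.astype(np.uint8))
    return [(st[i].tolist(),ce[i].round(1).tolist()) for i in range(1,n) if st[i,4]>=amin],l
E
python3 - <<'E'
from h import *
t=dict(np.load("pics/top0.npz")); s=dict(np.load("pics/scene0.npz"))
T=t["color"].astype(int);S=s["color"].astype(int)
bt,_=blobs(T.max(2)<45,(355,155,385,180)); bs,_=blobs(S.max(2)<50,(390,172,415,215))
print("handle",bt,bs)
red,_=blobs((T[...,0]>120)&(T[...,1]<70),(300,140,345,190)); print("cup",red,[onz(t,*c,.02) for _,c in red])
r,_=blobs(T.max(2)<50,(360,224,385,245)); print("ring",r,[onz(t,*c,.006) for _,c in r])
f,_=blobs((T[...,0]>150)&(T[...,2]<90),(300,240,325,262)); print("filt",f,[onz(t,*c,.017) for _,c in f])
w,l=blobs(T.min(2)>190,(240,185,320,250)); print("slide",w)
i=max(range(len(w)),key=lambda i:w[i][0][4])
# top view crop enlarged with rim
g=cv2.resize(t["color"][150:265,205:395,::-1],None,fx=4,fy=4,interpolation=cv2.INTER_CUBIC); cv2.imwrite("pics/c1.png",g)
for b,_c in bt: print(onz(t,*_c,.1435))
for _,a in bt:
  for _,b in bs: print("tri",tri(t,a,s,b))
E
```

```text
handle [([364, 163, 11, 11, 74], [369.0, 168.4])] [([395, 181, 13, 28, 280], [401.1, 194.5])]
cup [([311, 155, 24, 24, 388], [322.6, 167.0])] [array([0.61271119, 0.17717535, 0.02      ])]
ring [([365, 228, 12, 12, 35], [370.5, 234.8])] [array([0.43748457, 0.0596671 , 0.006     ])]
filt [([305, 245, 11, 12, 111], [310.2, 250.5])] [array([0.40279719, 0.2141005 , 0.017     ])]
slide [([254, 198, 44, 20, 357], [276.7, 206.9]), ([293, 211, 7, 6, 31], [295.8, 213.4]), ([260, 219, 44, 22, 421], [282.5, 229.5]), ([257, 221, 10, 4, 22], [261.6, 222.7])]
[0.58543512 0.07811868 0.1435    ]
tri (array([0.58487859, 0.07875379, 0.14441659]), np.float64(0.0012394790279511218))
```

View pics/c1.png

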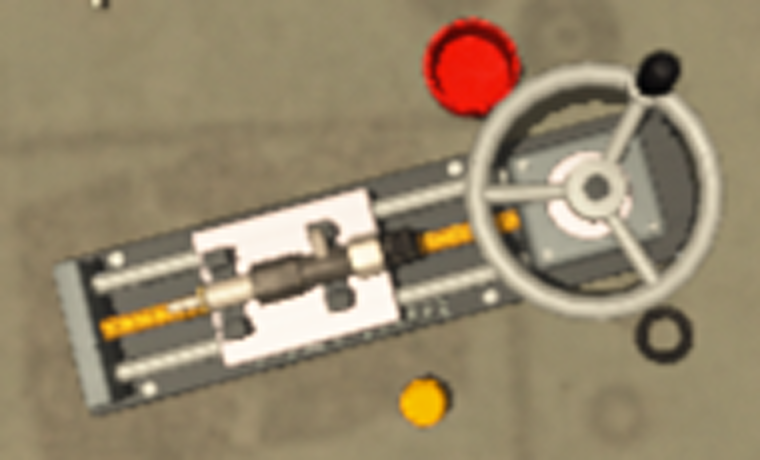

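Run:
```python
from h import *
from scipy.spatial.transform import Rotation as R
from rig import arm
np.set_printoptions(precision=4,suppress=True)
t=dict(np.load("pics/top0.npz"))
P=lambda x,y,z:onz(t,205+x/4-.4,150+y/4-.4,z)
C=P(593.5,191,.106);print("C",C,[np.linalg.norm((P(*a,.106)-C)) for a in [(467,191),(720,191),(593,65),(593,317)]])
d=P(193,237,.049)-P(367,188,.049);e=P(226,366,.049)-P(400,317,.049);d=d+e;a=np.arctan2(d[1],d[0]);print("fix y dir deg",np.degrees(a))
m=(P(193,237,.049)+P(367,188,.049)+P(226,366,.049)+P(400,317,.049))/4;v=m-C;print("slide",m,"dist",np.hypot(*v[:2]),"dir",np.degrees(np.arctan2(v[1],v[0])))
H=np.array([.5852,.0784]);h=H-C[:2];ha=np.arctan2(h[1],h[0]);print("r",np.hypot(*h),"world ang",np.degrees(ha))
print("theta",np.degrees((a+np.pi/2-ha)%(2*np.pi)))
s=arm.observe();print(R.from_rotvec(s["eef_rot"]).as_matrix())
```

```text
C [0.5252 0.112  0.106 ] [np.float64(0.0728558886402864), np.float64(0.07313189324543622), np.float64(0.07344326638661539), np.float64(0.07231628522266703)]
fix y dir deg 104.23020592557936
slide [0.4829 0.2883 0.049 ] dist 0.18131719164493743 dir 103.50833390788571
r 0.06871888981631022 world ang -29.246045073916978
theta 223.47625099949633
[[ 0.9306 -0.0004  0.366 ]
 [-0.366  -0.0013  0.9306]
 [ 0.0001 -1.     -0.0014]]
```

Geometry agrees: slide distance 181 mm against 182 mm predicted from wheel angle 223°. The wheel centre is at (0.525, 0.112), and the handle at world angle −29°. I'll square the tool, close the fingers and approach behind the handle.

>>> apply_moves(
  plan=[
    [[0,0,0,0,-10.7,0,0],[0,0,0,0,-10.7,0,0],[3,0,-3.9,0,0,0,0],[3,0,-3.9,0,0,0,0],[3,0,-3.9,0,0,0,0],[3,0,-3.9,0,0,0,0],[3,0,-3.9,0,0,0,0],[3,0,-3.9,0,0,0,0],[3,0,-3.9,0,0,0,0],[3,0,-3.9,0,0,0,0]],
  ],
  grip_force=20,
)

```text
time_s: 1.35
tcp_pos: [0.469, 0.2678, 0.2224]
eef_rot: [-1.571, 0.001, -0.001]
contact_force: [0.3, 0.9, -0.4]
width: 0.0003
```

>>> apply_moves(
  plan=[
    [[3.1,0,-3.75,0,0,0,0],[3.1,0,-3.75,0,0,0,0],[3.1,0,-3.8,0,0,0,0],[3.1,0,-3.8,0,0,0,0],[0,0,0,0,0,0,0],[0,3,0,0,0,0,0],[0,3,0,0,0,0,0],[0,2.7,0,0,0,0,0],[0,0,0,0,0,0,0]],
  ],
)

```text
time_s: 2.48
tcp_pos: [0.5901, 0.1188, 0.1335]
eef_rot: [-1.572, 0.004, 0.004]
contact_force: [-0.1, -0.8, 0.5]
width: 0.0002
```

Run:
```python
from rig import arm, eyes
import cv2, numpy as np
a=eyes.camera("scene")["color"][100:330,250:480,::-1];b=eyes.camera("top")["color"][120:270,240:440,::-1]
cv2.imwrite("pics/v2.png",np.hstack([cv2.resize(a,(400,400)),cv2.resize(b,(400,300))[:300].copy() if 0 else cv2.copyMakeBorder(cv2.resize(b,(400,300)),0,100,0,0,0)]))
s=arm.observe();print(s["tcp_pos"],s["contact_force"])
# preview of row deltas for a clockwise arc about C, 8 deg a row
C=np.array([.525,.112]);r=.068;A=np.radians(4-8*np.arange(0,46));p=C+r*np.c_[np.cos(A),np.sin(A)]
print((np.diff(p,axis=0)*100).round(2).tolist())
```

```text
[0.59214442 0.11883986 0.13618371] [-0.56592784 -0.69430802  0.28992414]
[[0.0, -0.95], [-0.13, -0.94], [-0.26, -0.91], [-0.39, -0.87], [-0.5, -0.8], [-0.61, -0.73], [-0.71, -0.63], [-0.79, -0.53], [-0.85, -0.42], [-0.9, -0.29], [-0.93, -0.16], [-0.95, -0.03], [-0.94, 0.1], [-0.92, 0.23], [-0.88, 0.36], [-0.82, 0.47], [-0.75, 0.58], [-0.66, 0.68], [-0.56, 0.77], [-0.45, 0.84], [-0.32, 0.89], [-0.2, 0.93], [-0.07, 0.95], [0.07, 0.95], [0.2, 0.93], [0.32, 0.89], [0.45, 0.84], [0.56, 0.77], [0.66, 0.68], [0.75, 0.58], [0.82, 0.47], [0.88, 0.36], [0.92, 0.23], [0.94, 0.1], [0.95, -0.03], [0.93, -0.16], [0.9, -0.29], [0.85, -0.42], [0.79, -0.53], [0.71, -0.63], [0.61, -0.73], [0.5, -0.8], [0.39, -0.87], [0.26, -0.91], [0.13, -0.94]]
```

View pics/v2.png

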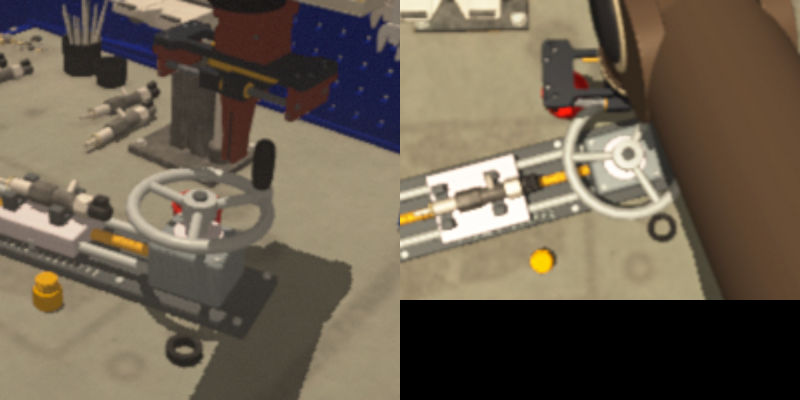

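The fingers are down on the counterclockwise side of the handle, clear of it. Now I'll push around the arc.

>>> apply_moves(
  plan=[
    [[0,0,-0.95,0,0,0,0],[-0.13,0,-0.94,0,0,0,0],[-0.26,0,-0.91,0,0,0,0],[-0.39,0,-0.87,0,0,0,0],[-0.5,0,-0.8,0,0,0,0],[-0.61,0,-0.73,0,0,0,0],[-0.71,0,-0.63,0,0,0,0],[-0.79,0,-0.53,0,0,0,0],[-0.85,0,-0.42,0,0,0,0],[-0.9,0,-0.29,0,0,0,0]],
  ],
)

```text
time_s: 3.82
tcp_pos: [0.5401, 0.0471, 0.1356]
eef_rot: [-1.571, 0.001, -0.001]
contact_force: [2.5, 0.7, 2.5]
width: 0.0004
```

```bash
cat > look.py <<'E'
from rig import arm, eyes
from h import *
import sys
c=eyes.camera("scene"); cv2.imwrite(f"pics/{sys.argv[1]}.png",c["color"][...,::-1]); np.savez(f"pics/{sys.argv[1]}.npz",**c)
C=np.array([.525,.112]); p=arm.observe(); x=p["tcp_pos"]
ang=lambda q:np.degrees(np.arctan2(q[1]-C[1],q[0]-C[0])).round(1)
rad=lambda q:np.hypot(*(q[:2]-C)).round(4)
print("t",p["time_s"],"tcp",x.round(4),"ang",ang(x),"rad",rad(x),"F",p["contact_force"].round(1))
b,_=blobs(c["color"].max(2)<50,(310,150,430,260),60)
for s,ce in b:
    q=onz(c,*ce,.1435); 
    print(s,ce,q.round(4),"ang",ang(q),"rad",rad(q))
E
python3 look.py a1
```

```text
t 3.875 tcp [0.5387 0.0467 0.1354] ang -78.2 rad 0.0667 F [ 0.1 -0.6  0.5]
[380, 150, 50, 17, 249] [409.5, 157.3] [0.7248 0.1538 0.1435] ang 11.8 rad 0.2041
[381, 160, 44, 22, 430] [400.3, 169.6] [0.6657 0.1361 0.1435] ang 9.7 rad 0.1428
[389, 202, 14, 30, 337] [395.8, 216.4] [0.5202 0.0458 0.1435] ang -94.2 rad 0.0664
```

>>> apply_moves(
  plan=[
    [[-0.93,0,-0.16,0,0,0,0],[-0.95,0,-0.03,0,0,0,0],[-0.94,0,0.1,0,0,0,0],[-0.92,0,0.23,0,0,0,0],[-0.88,0,0.36,0,0,0,0],[-0.82,0,0.47,0,0,0,0],[-0.75,0,0.58,0,0,0,0],[-0.66,0,0.68,0,0,0,0],[-0.56,0,0.77,0,0,0,0],[-0.45,0,0.84,0,0,0,0]],
  ],
)

```text
time_s: 5.12
tcp_pos: [0.4616, 0.0865, 0.1355]
eef_rot: [-1.571, 0.001, -0.001]
contact_force: [0.4, -3.2, -0.1]
width: 0.0005
```

```bash
python3 look.py a2
```

```text
t 5.175 tcp [0.4611 0.0879 0.1355] ang -159.3 rad 0.0683 F [-0.3  0.7  0.1]
[310, 150, 108, 38, 1183] [378.8, 169.8] [0.6372 0.1664 0.1435] ang 25.9 rad 0.1247
[328, 169, 45, 24, 432] [347.2, 179.5] [0.5654 0.1862 0.1435] ang 61.4 rad 0.0845
[336, 204, 11, 30, 243] [340.6, 218.5] [0.4552 0.1081 0.1435] ang -176.8 rad 0.0699
```

>>> apply_moves(
  plan=[
    [[-0.32,0,0.89,0,0,0,0],[-0.2,0,0.93,0,0,0,0],[-0.07,0,0.95,0,0,0,0],[0.07,0,0.95,0,0,0,0],[0.2,0,0.93,0,0,0,0],[0.32,0,0.89,0,0,0,0],[0.45,0,0.84,0,0,0,0],[0.56,0,0.77,0,0,0,0],[0.66,0,0.68,0,0,0,0],[0.75,0,0.58,0,0,0,0]],
  ],
)

```text
time_s: 6.42
tcp_pos: [0.4868, 0.1709, 0.1356]
eef_rot: [-1.57, 0.001, -0.0]
contact_force: [-1.2, -0.8, -0.2]
width: 0.0007
```

```bash
python3 look.py a3
```

```text
t 6.475 tcp [0.488  0.1717 0.1357] ang 121.8 rad 0.0703 F [-0.6  1.  -0.8]
[310, 150, 70, 19, 645] [341.4, 156.0] [0.6367 0.2612 0.1435] ang 53.2 rad 0.1863
[328, 180, 9, 26, 70] [333.5, 195.4] [0.5036 0.1659 0.1435] ang 111.6 rad 0.058
```

>>> apply_moves(
  plan=[
    [[0.82,0,0.47,0,0,0,0],[0.88,0,0.36,0,0,0,0],[0.92,0,0.23,0,0,0,0],[0.94,0,0.1,0,0,0,0],[0.95,0,-0.03,0,0,0,0],[0.93,0,-0.16,0,0,0,0],[0.9,0,-0.29,0,0,0,0],[0.85,0,-0.42,0,0,0,0],[0.79,0,-0.53,0,0,0,0]],
  ],
)

```text
time_s: 7.6
tcp_pos: [0.5671, 0.1673, 0.1357]
eef_rot: [-1.57, 0.0, -0.001]
contact_force: [-1.2, 1.8, -1.5]
width: 0.0003
```

```bash
python3 look.py a4; python3 -c "
import cv2;cv2.imwrite('pics/a4c.png',cv2.resize(cv2.imread('pics/a4.png')[120:270,270:450],None,fx=3,fy=3))"
```

```text
t 7.65 tcp [0.5682 0.166  0.1358] ang 51.4 rad 0.0692 F [-0.1  1.4 -0.4]
[364, 168, 11, 28, 271] [369.0, 181.9] [0.5851 0.1503 0.1435] ang 32.5 rad 0.0713
```

View pics/a4c.png

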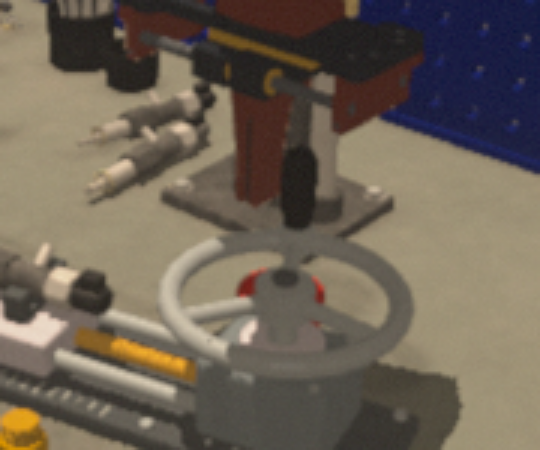

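The crop shows the fingers just behind the handle, with the handle at world +32°. About 60° remain, so I'll go on more slowly.

>>> apply_moves(
  plan=[
    [[0.54,0,-0.47,0,0,0,0],[0.48,0,-0.52,0,0,0,0],[0.43,0,-0.57,0,0,0,0],[0.37,0,-0.61,0,0,0,0],[0.3,0,-0.64,0,0,0,0],[0.23,0,-0.67,0,0,0,0],[0.1,0,-0.4,0,0,0,0],[0.06,0,-0.3,0,0,0,0],[0,0,0,0,0,0,0]],
  ],
)

```text
time_s: 8.78
tcp_pos: [0.5913, 0.1248, 0.1356]
eef_rot: [-1.571, 0.001, -0.001]
contact_force: [-0.9, 0.4, 0.5]
width: 0.0008
```

```bash
python3 look.py a5
python3 - <<'E'
from h import *
s=dict(np.load("pics/scene0.npz")); q=onz(s,401.1,194.5,.1435);print("start",q,np.degrees(np.arctan2(q[1]-.112,q[0]-.525)))
E
```

```text
t 8.825 tcp [0.5913 0.1249 0.1356] ang 11.0 rad 0.0676 F [-0.8  0.8 -0.6]
[387, 175, 11, 27, 269] [391.9, 187.9] [0.5946 0.1058 0.1435] ang -5.1 rad 0.0699
start [0.58567873 0.07994659 0.1435    ] -27.84516133630873
```

>>> apply_moves(
  plan=[
    [[0.09,0,-0.6,0,0,0,0],[0.04,0,-0.6,0,0,0,0],[-0.01,0,-0.5,0,0,0,0],[-0.05,0,-0.4,0,0,0,0],[-0.05,0,-0.2,0,0,0,0],[0,0,0,0,0,0,0]],
  ],
)

```text
time_s: 9.57
tcp_pos: [0.5915, 0.1019, 0.1356]
eef_rot: [-1.571, 0.001, -0.001]
contact_force: [-0.2, 0.1, 0.2]
width: 0.0009
```

```bash
python3 look.py a6
```

```text
t 9.625 tcp [0.5914 0.1019 0.1356] ang -8.6 rad 0.0672 F [ 0.5  0.1 -0.7]
[373, 150, 27, 10, 134] [389.5, 153.1] [0.7143 0.1959 0.1435] ang 23.9 rad 0.2071
[395, 180, 12, 28, 286] [400.2, 193.4] [0.5879 0.0833 0.1435] ang -24.5 rad 0.0691
```

Handle is at −24.5° against −27.8° at the start. A last 4 mm nudge, then I draw back (back off tangentially, up, away).

>>> apply_moves(
  plan=[
    [[-0.07,0,-0.2,0,0,0,0],[-0.07,0,-0.15,0,0,0,0],[0,0,0,0,0,0,0],[0.1,0,1,0,0,0,0],[0,0,1,0,0,0,0]],
  ],
)

```text
time_s: 10.25
tcp_pos: [0.5912, 0.1195, 0.1356]
eef_rot: [-1.571, 0.001, -0.001]
contact_force: [-0.1, 0.5, -0.0]
width: 0.0004
```

```bash
python3 look.py a7
```

```text
t 10.3 tcp [0.591  0.1216 0.1356] ang 8.3 rad 0.0667 F [0.4 1.3 0.8]
[371, 150, 20, 7, 72] [382.9, 152.1] [0.7092 0.2091 0.1435] ang 27.8 rad 0.2083
[396, 181, 12, 28, 281] [401.3, 194.5] [0.5859 0.0797 0.1435] ang -27.9 rad 0.069
```

Handle is at −27.9° against −27.8° at the start. Now lift and draw back out of the top view.

>>> apply_moves(
  plan=[
    [[0,-3,0,0,0,0,0],[0,-3,0,0,0,0,0],[0,-3,0,0,0,0,0],[-3,0,3.9,0,0,0,0],[-3,0,3.9,0,0,0,0],[-3,0,3.9,0,0,0,0],[-3,0,3.9,0,0,0,0],[-3,0,3.9,0,0,0,0],[-3,0,3.9,0,0,0,0],[-3,0,3.9,0,0,0,0]],
  ],
)

```text
time_s: 11.55
tcp_pos: [0.3802, 0.3936, 0.2258]
eef_rot: [-1.571, 0.0, -0.001]
contact_force: [0.7, 0.7, -0.8]
width: 0.0005
```

>>> apply_moves(
  plan=[
    [[-3,0,3.9,0,0,0,0],[-3,0,3.9,0,0,0,0],[-3,0,3.9,0,0,0,0],[-3,0,3.9,0,0,0,0],[0,0,0,0,0,0,0],[0,0,0,0,0,0,0]],
  ],
)

```text
time_s: 12.3
tcp_pos: [0.2619, 0.548, 0.2253]
eef_rot: [-1.572, 0.0, -0.001]
contact_force: [0.5, -0.7, -0.1]
width: 0.0008
```

```bash
python3 look.py a8
python3 - <<'E'
from h import *
from rig import eyes
t=eyes.camera("top");T=t["color"].astype(int)
print("handle",blobs(T.max(2)<45,(355,155,385,180))[0])
print("cup",blobs((T[...,0]>120)&(T[...,1]<70),(300,140,345,190))[0])
print("ring",blobs(T.max(2)<50,(360,224,385,245))[0])
print("filt",blobs((T[...,0]>150)&(T[...,2]<90),(300,240,325,262))[0])
print("slide",blobs(T.min(2)>190,(230,185,320,250),100)[0])
cv2.imwrite("pics/f.png",cv2.resize(t["color"][150:265,205:395,::-1],None,fx=4,fy=4,interpolation=cv2.INTER_CUBIC))
E
```

```text
t 12.35 tcp [0.2626 0.5475 0.2255] ang 121.1 rad 0.5084 F [ 0.8 -0.3  0.3]
[396, 181, 12, 28, 279] [401.3, 194.7] [0.5853 0.0793 0.1435] ang -28.5 rad 0.0686
handle [([365, 164, 10, 10, 75], [369.5, 168.5])]
cup [([311, 155, 24, 24, 391], [322.5, 167.1])]
ring [([365, 228, 12, 12, 32], [370.4, 234.8])]
filt [([304, 245, 12, 12, 111], [310.1, 250.5])]
slide [([246, 200, 44, 21, 361], [268.6, 209.1]), ([252, 221, 44, 22, 416], [274.4, 231.8])]
```

View pics/f.png

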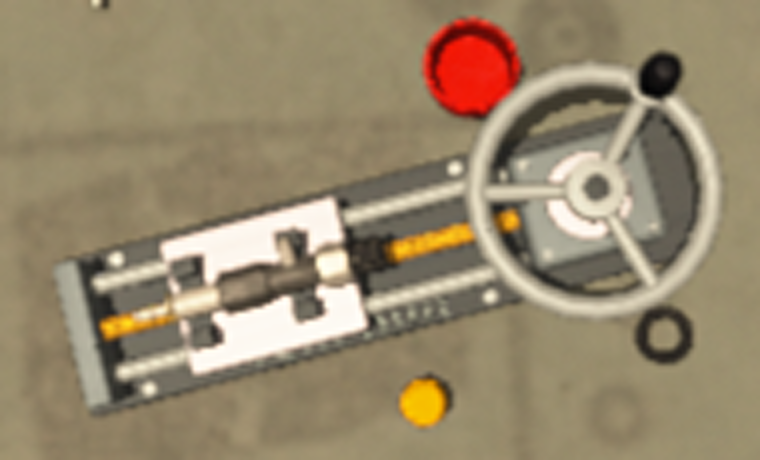

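The final view shows the handle back at the same pixel, the slide about 8.4 px (20 mm) further on, and the loose things unmoved.

```bash
python3 -c "
from rig import arm
print(arm.sign_off())"
```

```text
the job is handed in; nothing more can be done
None
```

I pushed the handle clockwise through one full turn with the closed fingertips, backed off, drew the arm away and handed the job in at about 12.4 s.

- **Handle:** it stands about 1 mm from its start position (scene view −28.5° now, −27.8° at the start). In the top view it is within 0.5 px.
- **Slide:** it moved about 8.4 px in the top view, roughly 20.4 mm by pixel scale against the 20 mm wanted. The handle angle is the finer check.
- **Loose things:** the cup, ring and filter are all within 0.1 px of where they were.
- **Forces:** the wrist readings I took, at the end of each move, never passed about 4 N. I did not measure the force on the handle itself.

No check failed. One handle reading about two-thirds of the way round was partly hidden by the fingers, so I did not use it. I did not measure contact during the half-turn window directly. The fingers were still close behind the handle just before and after it.

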